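# Square up a bioprinter's print-head column and hold it

### The arm

A 7-joint arm with a two-finger parallel gripper is mounted at the origin on the work surface. World frame = base frame: x ahead of the robot, y to its left, z up, the work surface at z = 0. Lengths are in mm, angles in rad, forces in N, time in s.
With the tool pointing down it reaches from about 400 to 850 mm from the base axis. Payload 4.4 kg.
Tool frame: the origin (TCP) lies at the very end of the fingers, on their centre line; the grasp point (between the pads) lies 19 mm behind it; x points along the fingers, y is the direction in which the jaws open and shut, and the axes are right-handed (so a half turn about x gives the same grasp; the last joint's range is limited). The gripper opens to 94 mm and grips with 3 to 60 N. Pads are 16 mm wide; open, the fingers measure 119 mm over their backs; the gripper's body (75 mm by 177 mm) begins 78 mm behind the grasp point.
Start: joints at [-1.324, 0.628, 0.038, 1.517, -0.027, 0.996, -0.02], TCP at [199.996, 618.482, 205.478] pointing down, gripper open.
Joint ranges: [-3.06, 3.06], [-0.37, 2.12], [-1.25, 1.32], [0.18, 2.47], [-1.1, 4.24], [0.23, 1.98], [-2.94, 2.94]. Speed limits (rad/s): [2.57, 2.57, 3.14, 3.14, 3.14, 3.14, 3.14].

### API

Orientations are given as [roll, pitch, yaw] about the fixed x, y, z axes, in that order (R = Rz(yaw) Ry(pitch) Rx(roll)).
In Python, from station import ctrl gives the robot as it stands.
- The arm moves only by the shell command python3 -m pendant 'ROWS' [FORCE]. ROWS is JSON, a list of rows, each a list of 5 numbers: the opening, from -1 (shut) to 1 (fully open), so that 0 is half open, then the shift along the tool's x, y, z in cm, then the turn about the tool's x in degrees. In form: [[grip, x, y, z, twist], ...]. A call has 1 to 8 rows; each row shifts and turns the commanded pose from where the row before left it, along the tool's axes as they then stand; what a row does not reach is not made up. A row lasts 1/12 s, in which the tool goes at most 41.7 mm and 7.16 degrees, less where a joint would pass 70% of its speed; a pose out of reach is approached as far as the arm can. A call with a gripper value outside its range is refused whole. The fingers move at their own pace and stop on an object; FORCE is the grip in N (left out, the last holds). Time passes only in rows, so rows that do not move let the fingers close. It gives the time, the measured TCP pose, the force and the opening at its end, in the units of the state.
- ctrl.observe(): the state, without advancing time (a new reading comes with each control period).
- ctrl.read_camera(name): name is "scene" or "top" or "wrist"; returns the picture (420x560x3 uint8, red, green, blue); there is no depth.
- ctrl.camera_info(name): a dict with "camera_matrix" (3x3 intrinsics, pixels), "pose" (4x4, takes a point from camera to world coordinates). Camera axes: x right, y up, looking along -z (the intrinsics and any distortion apply to the point x, -y, -z); pixel columns grow to the right and rows downward; lengths in mm; the calibration is good to about 2 mm. A picture is of the moment at which its call begins: read the wrist's pose just before it. camera_info takes no time and is no camera call; for the wrist camera it gives the pose at the moment of the call.
- ctrl.close_job(): hands the job in, once; it reports no verdict.
The state is a dict: "time_s": time; "joints": joint angles; "qd": joint speeds; "effort": joint torques, N m; "tcp_pos": TCP position; "eef_rot": TCP orientation; "ft_force": force on the tool from outside, world axes, zero at the start; "torque": the same for the moment, N m; "gripper_width": finger opening in mm.
Only numpy, scipy, OpenCV 4.12 (cv2) and the standard library are available. Lean on these libraries where they do the work, as an engineer would, in place of code of your own. Each camera call takes 0.05 s, during which the arm holds its last target.

### The job

The print-head column on the bed has sagged forward on its loosened pivot. Swing the empty dish clamp out of the way until its arm lies parallel along the bed's front edge, then stand the steel engineer's square on the bed and press it into the corner at the foot of the column, stock flat on the bed and blade flat up the middle of the column's face, so that the column comes upright. Finish while still gripping the square and pressing it there, both faces touching, so that the pivot can be tightened, and leave everything else on the bench and bed where it is.

Things in the scene. Friction and masses are not known exactly. Their poses are not given: they have to be found in the camera images.
- bed: Black print-bed plate, 200 (x) by 360 (y) mm, fixed on a linear stage. Origin on the bench under the plate's middle; plate top 45 mm above it. z up, x away from the robot, y to the left along the plate; yaw varies. Front edge: x = -100 mm, nearest the robot. Two steel ears, 30 mm high, 62 mm apart over all, hold the column's foot near the +y end.
- column: Aluminium column 44 (x) by 30 (y) mm, motor on top, 205 mm high over all above the bed top. Origin on its face (looks to bed -y), at bed top, mid-width; z up the face. Pivot line along bed x, 27 mm behind the face, 12 mm above bed top. Upright, the face lies at bed y = +125 mm, centred at x = +15 mm. Its weight leans it 0.10 rad towards bed -y onto a stop; about 2 N at 95 mm height rights it; let go, it sags again.
- clamp (a joint): Angle (rad) of the dish clamp, an arm 14 mm wide and 4 mm thick on a vertical pivot near the bed's front edge, its underside 12 mm above the bed top. 0: parallel to the front edge, pointing to bed -y. Grows counter-clockwise from above; at 1.57 it points to bed +x, across the bed. Stays where left (0.5 N at the knob moves it); no stop at 0 (range -0.6 to 2.3).
- clamp_knob (a point): Top centre of the round upright steel knob at the free end of the clamp arm: 14 mm diameter, 28 mm tall, top 44 mm above the bed top, 130 mm from the pivot. Round, so it can turn in a grip.
- clamp_pivot (a point): Top centre of the clamp's pivot post, at x = -80 mm, y = -10 mm of the bed.
- square: Steel engineer's square, 0.65 kg, loose, standing on the bench. Stock: bar 180 (own y) by 16 (x) by 32 mm high. Blade: upright, 5 (x) by 24 (y) mm, at the stock's +y end, its top 95 mm above the underside. Origin: centre of the stock's underside. Working faces: the underside, and the blade's outer edge, flush with the stock's end at y = +90 mm. Centre of mass 7 mm from the origin towards +y.
- square_heel (a point): Outer corner of the square: underside of the stock's +y end, 90 mm from the square's origin.
- dish: Bystander: closed clear culture dish, 63 mm diameter, 15 mm high, at the far right corner of the bed (+x, -y). Origin under its centre.
- bracket: Bystander: small aluminium angle bracket on the bench, 40 by 60 mm, 60 mm high. Origin under its centre.
- gauge_block: Bystander: steel block 50 by 75 by 25 mm on the bench. Origin under its centre.
- screwdriver: Bystander: black-handled screwdriver lying on the bench, 170 mm long. Origin under it.
- syringe: Bystander: white syringe lying on the bench, 150 mm long, 20 mm thick. Origin under its barrel.
- tip_box: Bystander: pipette-tip box, 122 by 82 mm, 66 mm high, on the bench left of the robot. Origin under its centre.
Things that resemble listed ones, but are neither listed nor needed, are in the scene too. Leave any green, turquoise or yellow look-alike of the square alone.

How it is judged:
By the outcome, as a careful person would: the job done as asked, in the order asked, and still so for the second after the job is handed in, while the arm keeps its last pose, push and grip.
It also fails if it takes over 61 s, if anything falls off the work surface, if the arm or the gripper's body presses on something with over 40 N, if the wrist force passes 120 N, or if a joint passes its speed limit or range.

## Working session

There is one attempt and no reset: what is moved stays moved. The work goes in short steps, Python scripts to look and compute and a shell command to move; the robot and the scene stay as the last step left them, time stands still between calls to the robot, and variables do not carry over. Pictures are saved under pics/ and viewed, and the job is handed in when it is done.

```bash
ls; mkdir -p pics; python3 - <<'E'
from station import ctrl
import cv2,json
print(ctrl.observe())
for n in ["scene","top","wrist"]:
    i=ctrl.camera_info(n); print(n,{k:(v.tolist() if hasattr(v,'tolist') else v) for k,v in i.items()})
    im=ctrl.read_camera(n); cv2.imwrite(f"pics/a_{n}.png",im[:,:,::-1])
E
```

```text
pics
{'time_s': 0.0, 'joints': array([-1.32375596,  0.62933584,  0.03842687,  1.51832535, -0.02702844,
        0.99625331, -0.02000985]), 'qd': array([-9.18055559e-05,  2.42931514e-04,  1.30474080e-04,  5.62244720e-04,
       -3.34075191e-04,  5.35806412e-05, -1.89359276e-03]), 'effort': array([-2.30054811e-04, -5.49737477e+01,  1.14323549e+00, -1.86644536e+01,
       -5.22789778e-02,  2.34138529e-02,  1.58622770e-04]), 'tcp_pos': array([199.80552689, 617.86475761, 204.5741195 ]), 'eef_rot': array([-1.5766634 ,  1.56899149, -1.88951593]), 'ft_force': array([-0.30299625, -0.13350443, -0.17155459]), 'torque': array([ 0.02230463,  0.01888723, -0.01956134]), 'gripper_width': 94.17236610118383}
scene {'camera_matrix': [[435.17192751944737, 0.0, 277.8639505369689], [0.0, 435.17192751944737, 205.86981178401862], [0.0, 0.0, 1.0]], 'pose': [[0.3111936861479885, -0.748588601784053, 0.5854686968409359, 1233.351602370423], [0.9501829352260533, 0.2565150102482303, -0.17706619983088717, -266.2513801925478], [-0.01763176981555125, 0.611404248264883, 0.7911219665113745, 1125.6354816414726], [0.0, 0.
[... 156 characters left out ...]
-0.013646150007492704, 0.998638143354175, -0.05035515095895624, 394.2170476769524], [-0.9998789547185212, -0.014004871376938913, -0.006777867563829641, -33.495593982642376], [-0.007473854492189844, 0.050256563908027574, 0.9987083754946625, 1271.049656428246], [0.0, 0.0, 0.0, 1.0]]}
wrist {'camera_matrix': [[345.7389087398515, 0.0, 280.6904132851628], [0.0, 345.7389087398515, 204.17360302699763], [0.0, 0.0, 1.0]], 'pose': [[0.30732522931010603, -0.9182158140809548, -0.24986180620722903, 128.1192820711497], [0.951601993391253, 0.2959337552793381, 0.0829268271433397, 641.8108381029739], [-0.0022021814827887496, -0.2632544990269247, 0.9647239082446326, 384.58525457495654], [0.0, 0.0, 0.0, 1.0]]}
```

View pics/a_scene.png

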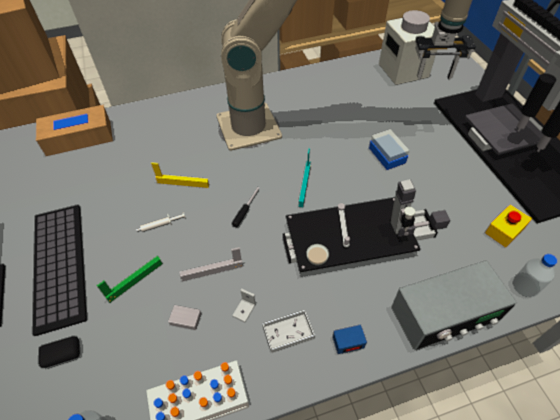

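View pics/a_top.png

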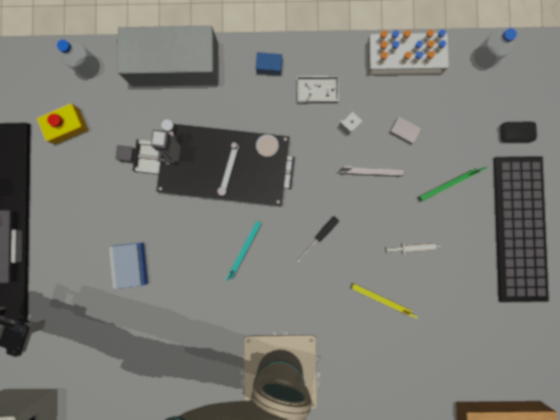

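View pics/a_wrist.png

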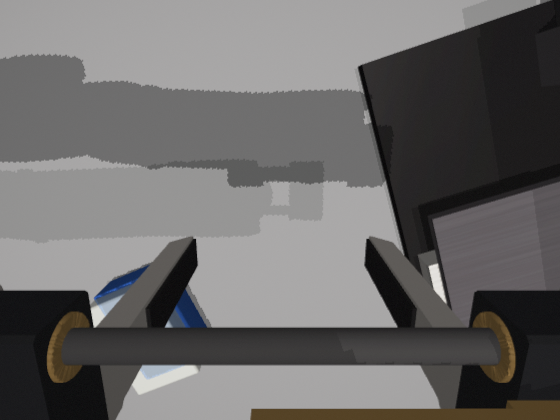

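```bash
cat > h.py <<'E'
import numpy as np,cv2
from station import ctrl
def ray(info,u,v):
    K=np.array(info['camera_matrix']);P=np.array(info['pose'])
    d=np.linalg.inv(K)@[u,v,1]; d=P[:3,:3]@np.array([d[0],-d[1],-d[2]])
    return P[:3,3],d
def onz(info,u,v,z):
    o,d=ray(info,u,v); return o+d*(z-o[2])/d[2]
def proj(info,p):
    K=np.array(info['camera_matrix']);P=np.array(info['pose'])
    c=P[:3,:3].T@(np.array(p)-P[:3,3]); c=K@[c[0],-c[1],-c[2]]; return c[:2]/c[2]
def tri(obs):
    A=np.zeros((3,3));b=np.zeros(3)
    for i,u,v in obs:
        o,d=ray(i,u,v); d=d/np.linalg.norm(d);M=np.eye(3)-np.outer(d,d);A+=M;b+=M@o
    return np.linalg.solve(A,b)
def crop(src,x0,y0,w,h,s,out):
    im=cv2.imread(src)[y0:y0+h,x0:x0+w]; cv2.imwrite(out,cv2.resize(im,None,fx=s,fy=s,interpolation=cv2.INTER_CUBIC))
E
python3 - <<'E'
from h import *
crop('pics/a_top.png',110,110,200,110,4,'pics/b1.png')
crop('pics/a_top.png',320,100,160,110,5,'pics/b2.png')
crop('pics/a_scene.png',270,170,190,110,4,'pics/b3.png')
E
```

```text
(no output)
```

View pics/b1.png

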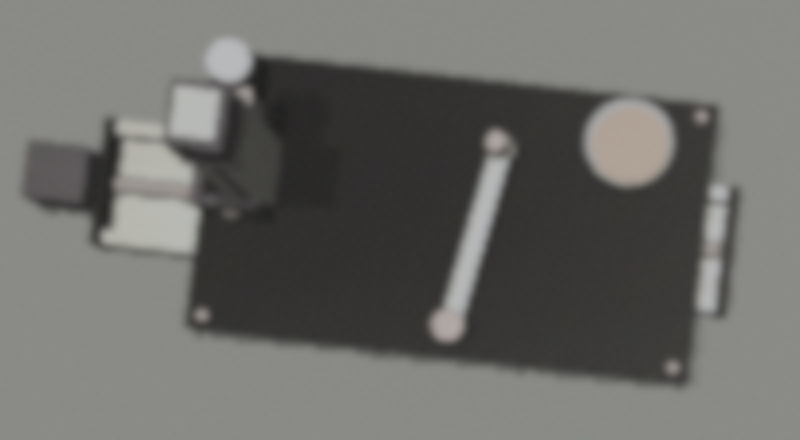

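View pics/b2.png

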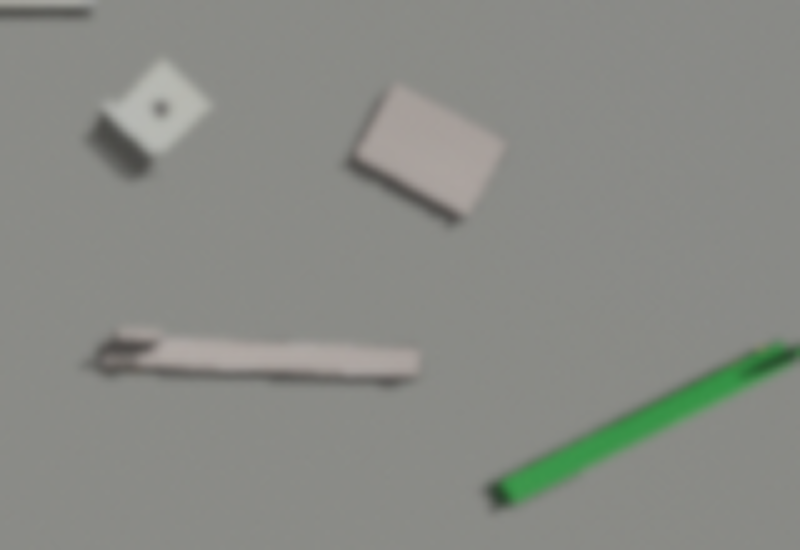

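View pics/b3.png

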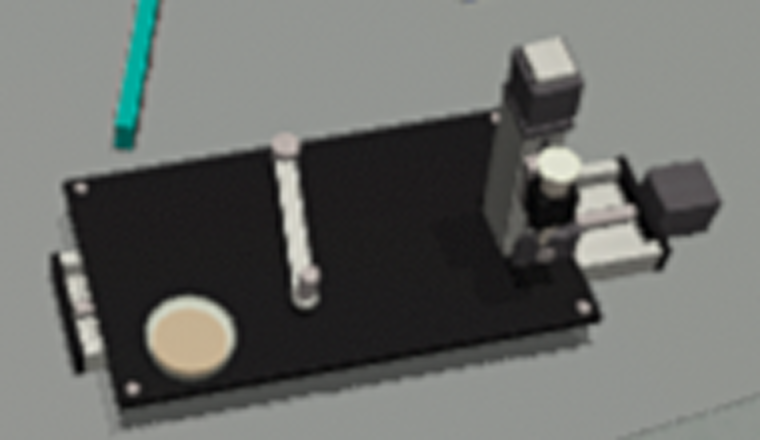

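```bash
python3 - <<'E'
from h import *
T=ctrl.camera_info('top');S=ctrl.camera_info('scene')
def c1(x,y,s=4,x0=110,y0=110): return ((x+.5)/s-.5+x0,(y+.5)/s-.5+y0)
Z=45
pts={'FL':(187,327),'FR':(689,383),'BR':(718,105),'sFL':(202,315),'sFR':(673,368),'sBR':(701,117)}
W={k:onz(T,*c1(*p),Z) for k,p in pts.items()}
for k,v in W.items(): print(k,v.round(1))
print('front len',np.linalg.norm(W['FL']-W['FR']),'side',np.linalg.norm(W['BR']-W['FR']))
ey=(W['FL']-W['FR']);yaw=np.arctan2(-ey[0],ey[1]);ex=W['BR']-W['FR'];yaw2=np.arctan2(ex[1],ex[0]);es=W['sFL']-W['sFR'];print('yaw',yaw,yaw2,np.arctan2(-es[0],es[1]),np.arctan2(*(W['sBR']-W['sFR'])[[1,0]]))
print('centre',(W['FL']+W['BR'])/2)
# scene corners
q={'FL':(492,112),'FR':(66,183),'BR':(121,403),'BL':(600,321)}
for k,p in q.items(): print('S',k,onz(S,*c1(*p,4,270,170),Z).round(1))
q={'sFL':(495,117),'sFR':(80,187),'sBR':(131,387),'sBL':(583,306)}
for k,p in q.items(): print('S',k,onz(S,*c1(*p,4,270,170),Z).round(1))
print('knob T',onz(T,*c1(495,140),89),'pivot',onz(T,*c1(446,325),Z+44))
print('knob S',onz(S,*c1(311,268,4,270,170),89),'piv S',onz(S,*c1(286,143,4,270,170),Z+44))
print('knob tri',tri([(T,*c1(495,140)),(S,*c1(311,268,4,270,170))]),'piv tri',tri([(T,*c1(446,325)),(S,*c1(286,143,4,270,170))]))
d=lambda x,y:c1(x,y,5,320,100)
print('sq', [onz(T,*d(*p),32).round(1) for p in [(420,348),(418,378),(100,368),(110,338)]])
E
```

```text
FL [520.6 341.7  45. ]
FR [475.8 -13.3  45. ]
BR [673.7 -36.6  45. ]
sFL [529.  331.1  45. ]
sFR [486.6  -2.2  45. ]
sBR [665.3 -24.4  45. ]
front len 357.8942921178426 side 199.20979291480302
yaw -0.125441918260322 -0.11690028078968674 -0.126502950099044 -0.12354611990553095
centre [597.16152117 152.5824813   45.        ]
S FL [520.1 329.8  45. ]
S FR [477.1 -11.8  45. ]
S BR [671.7 -37.2  45. ]
S BL [719.4 313.5  45. ]
S sFL [525.4 329.6  45. ]
S sFR [484.2  -2.8  45. ]
S sBR [661.9 -26.1  45. ]
S sBL [704.1 308.2  45. ]
knob T [641.77139296 116.77794205  89.        ] pivot [514.91087267 151.19612233  89.        ]
knob S [635.43481401 118.50165854  89.        ] piv S [526.02310122 146.1677216   89.        ]
knob tri [640.06160255 115.65301681  96.98457278] piv tri [516.1717262  152.74987322  74.3748157 ]
sq [array([ 575.4, -362.5,   32. ]), array([ 558.2, -360.9,   32. ]), array([ 566.6, -179.5,   32. ]), array([ 583.8, -185.5,   32. ])]
```

```bash
cat >> h.py <<'E'
from scipy.spatial.transform import Rotation as Rn
def tool(s=None):
    s=s or ctrl.observe(); return np.array(s['tcp_pos']),Rn.from_euler('xyz',s['eef_rot']).as_matrix()
def go(target):
    p,R=tool(); d=R.T@(np.array(target)-p)/10; print('tcp',p.round(1),'d cm',d.round(2),'|d|',np.linalg.norm(d).round(2)); return d
def jawyaw():
    p,R=tool(); print('R',R.round(3).tolist(),'tool y yaw deg',np.degrees(np.arctan2(R[1,1],R[0,1])).round(2),'z yaw',np.degrees(np.arctan2(R[1,2],R[0,2])).round(2))
E
python3 - <<'E'
from h import *
jawyaw(); go([430,110,205]); go([590,110,205])
print(ctrl.camera_info('wrist')['pose'][:3,3]-tool()[0])
E
```

```text
R [[-0.0, 0.308, 0.951], [-0.001, 0.951, -0.308], [-1.0, -0.001, 0.0]] tool y yaw deg 72.08 z yaw -17.92
tcp [199.9 618.  204.8] d cm [ 4.000e-02 -4.125e+01  3.753e+01] |d| 55.77
tcp [199.9 618.  204.8] d cm [ 3.000e-02 -3.633e+01  5.275e+01] |d| 64.05
[-71.7344892   23.84263152 179.90812893]
```

```bash
python3 -m pendant '[[1,0,-2.27,3.3,0],[1,0,-2.27,3.3,0],[1,0,-2.27,3.3,0],[1,0,-2.27,3.3,0],[1,0,-2.27,3.3,0],[1,0,-2.27,3.3,0],[1,0,-2.27,3.3,0],[1,0,-2.27,3.3,0]]'
python3 -m pendant '[[1,0,-2.27,3.3,7],[1,0,-2.27,3.3,-7],[1,0,-2.27,3.3,0],[1,0,-2.27,3.3,0],[1,0,-2.27,3.3,0],[1,0,-2.27,3.3,0],[1,0,-2.27,3.3,0],[1,0,0,0,0]]'
```

```text
time_s: 0.82
tcp_pos: [396.1, 362.7, 205.4]
eef_rot: [-2.046, 1.571, -2.359]
ft_force: [0.1, 0.1, -0.2]
gripper_width: 94.1
time_s: 1.48
tcp_pos: [567.2, 129.4, 205.4]
eef_rot: [-0.64, 1.564, -0.965]
ft_force: [0.2, -0.6, 0.7]
gripper_width: 93.8
```

```bash
python3 -m pendant '[[1,0,0,0,7.1],[1,0,0,0,7.1],[1,0,0,0,7.1],[1,0,0,0,7.1],[1,0,0,0,7.1],[1,0,0,0,7.1],[1,0,0,0,7.1],[1,0,0,0,7.1]]'
python3 -m pendant '[[1,0,0,0,7.1],[1,0,0,0,7.1],[1,0,0,0,7.1],[1,0,0,0,0],[1,0,0,0,0]]'
python3 - <<'E'
from h import *
jawyaw(); go([641,117,205]); print(ctrl.observe()['joints'])
for n in ('wrist','scene'):
    cv2.imwrite(f'pics/c_{n}.png',ctrl.read_camera(n)[:,:,::-1])
E
```

```text
time_s: 2.15
tcp_pos: [561.8, 139.7, 205.2]
eef_rot: [-1.775, 1.57, -3.085]
ft_force: [-0.5, -0.0, 0.6]
gripper_width: 94.3
time_s: 2.57
tcp_pos: [561.8, 139.7, 205.2]
eef_rot: [-0.783, 1.57, -2.455]
ft_force: [-0.8, 0.2, 0.2]
gripper_width: 93.8
R [[-0.001, 0.995, -0.101], [-0.0, -0.101, -0.995], [-1.0, -0.001, 0.001]] tool y yaw deg -5.8 z yaw -95.8
tcp [561.8 139.7 205.2] d cm [0.01 8.11 1.46] |d| 8.24
[-0.57487129  0.56057688  0.44294027  1.72984404 -0.29065592  0.917283
 -0.1140846 ]
```

View pics/c_wrist.png

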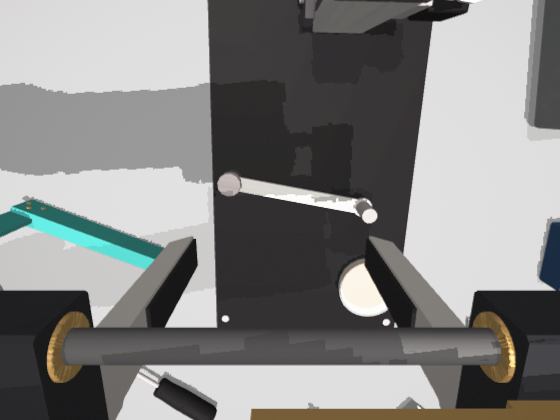

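View pics/c_scene.png

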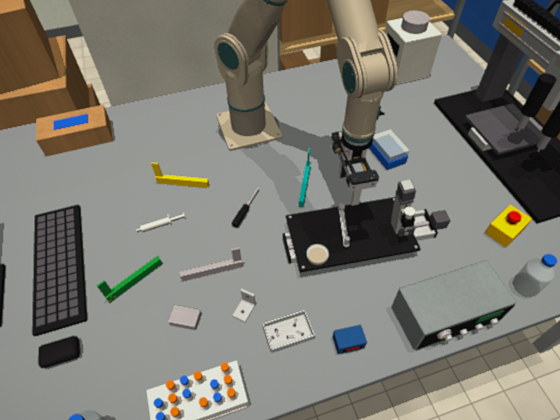

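```bash
python3 - <<'E'
from h import *
W=ctrl.camera_info('wrist')
print('knob',onz(W,369.5,215.5,89),'pivot',onz(W,229,181,75),onz(W,229,181,89))
print('screws',onz(W,225.5,319,45),onz(W,386.5,322.5,45))
crop('pics/c_scene.png',320,100,140,110,5,'pics/c2.png')
E
```

```text
knob [640.56810512 116.70825363  89.        ] pivot [517.32003573 158.06883421  75.        ] [519.72451326 160.66841125  89.        ]
screws [486.11225481  -3.23797175  45.        ] [665.69165337 -26.07473867  45.        ]
```

View pics/c2.png

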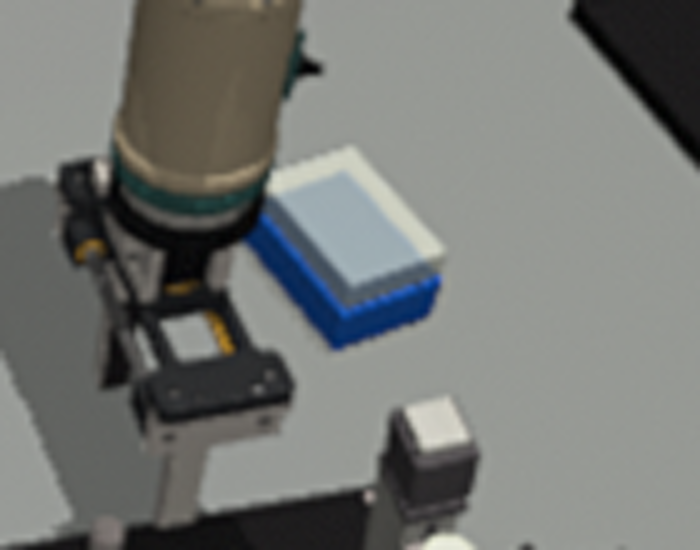

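```bash
python3 -m pendant '[[1,0,2.7,0.4,0],[1,0,2.7,0.6,0],[1,0,2.67,0.48,0],[1,3,0,0,0],[1,3,0,0,0],[1,3,0,0,0],[1,2,0,0,0],[1,0,0,0,0]]'
python3 - <<'E'
from h import *
jawyaw(); go([640.6,116.7,65])
E
```

```text
time_s: 3.33
tcp_pos: [637.2, 116.0, 90.8]
eef_rot: [-1.365, 1.562, -3.039]
ft_force: [-0.5, 0.7, 0.6]
gripper_width: 94.0
R [[-0.009, 0.995, -0.103], [-0.001, -0.103, -0.995], [-1.0, -0.009, 0.002]] tool y yaw deg -5.94 z yaw -95.94
tcp [637.2 116.   90.8] d cm [ 2.57  0.35 -0.11] |d| 2.6
```

```bash
python3 -m pendant '[[1,0,0,0,0],[1,0,0,0,0],[1,0,0,0,0]]'
python3 - <<'E'
from h import *
jawyaw(); go([640.6,116.7,65])
E
```

```text
time_s: 3.58
tcp_pos: [642.3, 116.3, 97.5]
eef_rot: [1.88, 1.567, 0.205]
ft_force: [-0.8, 0.2, -0.2]
gripper_width: 94.3
R [[0.003, 0.995, -0.104], [0.001, -0.104, -0.995], [-1.0, 0.003, -0.001]] tool y yaw deg -6.0 z yaw -96.0
tcp [642.3 116.3  97.5] d cm [ 3.24 -0.18 -0.02] |d| 3.25
```

```bash
python3 -m pendant '[[1,1,-0.1,0,0],[1,1,-0.1,0,0],[0.2,0.8,0,0,0],[-0.2,0.4,0,0,0],[-0.4,0,0,0,0],[-0.5,0,0,0,0],[-0.5,0,0,0,0],[-0.5,0,0,0,0]]' 5
python3 - <<'E'
from h import *
jawyaw(); go([640.6,116.7,65])
cv2.imwrite('pics/d_wrist.png',ctrl.read_camera('wrist')[:,:,::-1])
E
```

```text
time_s: 4.25
tcp_pos: [639.2, 116.4, 63.8]
eef_rot: [1.7, 1.57, 0.024]
ft_force: [-0.5, 0.2, 0.1]
gripper_width: 57.5
R [[0.001, 0.994, -0.105], [0.0, -0.105, -0.994], [-1.0, 0.001, -0.0]] tool y yaw deg -6.03 z yaw -96.03
tcp [639.2 116.4  63.8] d cm [-0.12  0.13 -0.04] |d| 0.19
```

View pics/d_wrist.png

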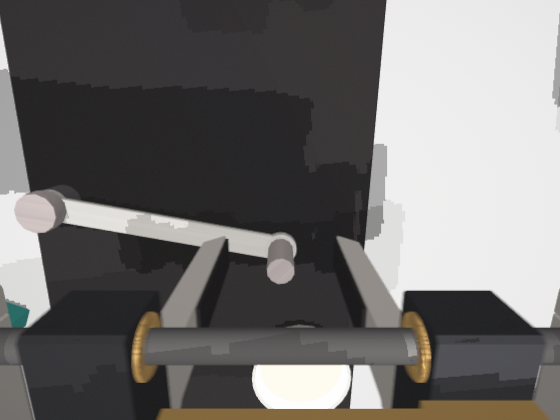

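```bash
python3 -m pendant '[[-1,-0.1,0.1,0,0],[-1,0,0,0,0],[-1,0,0,0,0],[-1,0,0,0,0],[-1,0,0,0,0],[-1,0,0,0,0],[-1,0,0,0,0],[-1,0,0,0,0]]' 6
python3 - <<'E'
from h import *
p,R=tool()
piv=np.array([516.4,153.1]);yaw=-0.1255
kn=p[:2]-piv; print('r',np.linalg.norm(kn),'clamp',np.arctan2(kn[1],kn[0])+np.pi/2-yaw)
cv2.imwrite('pics/d2_wrist.png',ctrl.read_camera('wrist')[:,:,::-1])
E
```

```text
time_s: 4.97
tcp_pos: [639.1, 116.5, 64.4]
eef_rot: [-1.666, 1.569, 2.942]
ft_force: [-2.4, 0.3, 2.5]
gripper_width: 13.7
r 128.06159667335174 clamp 1.4067580241853326
```

View pics/d2_wrist.png

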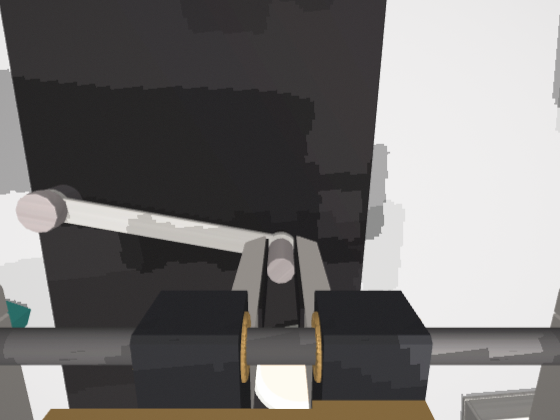

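```bash
python3 - <<'E'
from h import *
p,R=tool(); yaw=-0.1255
th=np.linspace(1.41,0,17); a=th-np.pi/2+yaw
P=np.c_[130*np.cos(a),130*np.sin(a),0*a]; d=np.diff(P,axis=0)@R/10
print(d[:,1:].round(2).tolist())
E
```

```text
[[-0.26, 1.12], [-0.35, 1.09], [-0.45, 1.05], [-0.54, 1.01], [-0.63, 0.96], [-0.71, 0.9], [-0.78, 0.83], [-0.85, 0.76], [-0.92, 0.68], [-0.97, 0.6], [-1.02, 0.51], [-1.07, 0.42], [-1.1, 0.33], [-1.12, 0.23], [-1.14, 0.13], [-1.14, 0.03]]
```

```bash
python3 -m pendant '[[-1,0,-0.26,1.12,0],[-1,0,-0.35,1.09,0],[-1,0,-0.45,1.05,0],[-1,0,-0.54,1.01,0],[-1,0,-0.63,0.96,0],[-1,0,-0.71,0.9,0],[-1,0,-0.78,0.83,0],[-1,0,-0.85,0.76,0]]'
python3 -c "
from h import *
go([515,26,64.4])"
```

```text
time_s: 5.68
tcp_pos: [586.1, 42.2, 64.4]
eef_rot: [0.963, 1.569, -0.714]
ft_force: [0.7, 0.3, -3.3]
gripper_width: 14.0
tcp [586.1  42.2  64.4] d cm [-0.01 -6.9   2.36] |d| 7.29
```

```bash
python3 -m pendant '[[-1,0,-0.92,0.68,0],[-1,0,-0.97,0.6,0],[-1,0,-1.02,0.51,0],[-1,0,-1.07,0.42,0],[-1,0,-1.1,0.33,0],[-1,0,-1.12,0.23,0],[-1,0,-1.14,0.13,0],[-1,0,-1.14,0.03,0]]'
python3 -m pendant '[[-1,0,0,0,0],[-1,0,0,0,0],[-1,0,0,0,0]]'
python3 - <<'E'
from h import *
p,R=tool()
piv=np.array([516.4,153.1]);yaw=-0.1255
kn=p[:2]-piv; print('r',np.linalg.norm(kn),'clamp',np.arctan2(kn[1],kn[0])+np.pi/2-yaw)
for n in('wrist','top','scene'): cv2.imwrite(f'pics/e_{n}.png',ctrl.read_camera(n)[:,:,::-1])
E
```

```text
time_s: 6.35
tcp_pos: [499.1, 20.5, 64.7]
eef_rot: [0.834, 1.566, -0.845]
ft_force: [1.2, -2.2, -2.7]
gripper_width: 13.3
time_s: 6.6
tcp_pos: [499.1, 20.9, 64.7]
eef_rot: [0.342, 1.567, -1.336]
ft_force: [-1.4, -5.4, 0.3]
gripper_width: 13.5
r 133.37183634582317 clamp -0.004706981189515902
```

View pics/e_wrist.png

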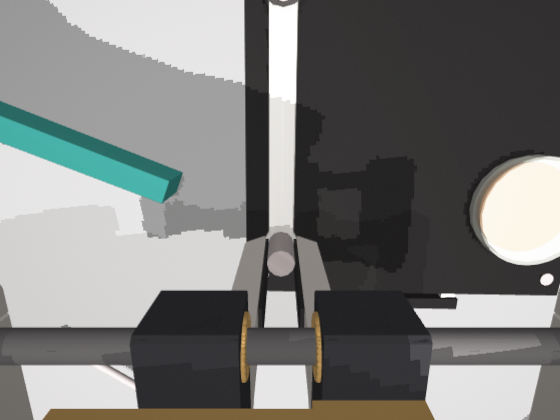

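View pics/e_scene.png

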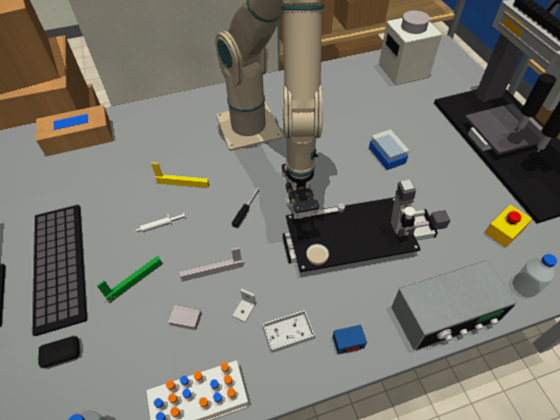

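```bash
python3 - <<'E'
from h import *
W=ctrl.camera_info('wrist')
g=cv2.imread('pics/e_wrist.png',0).astype(float)
E=[[],[],[]]
for v in range(20,225,5):
    r=g[v]; d=np.diff(r)
    b=235+np.argmin(d[235:255]); a=258+np.argmax(d[258:280]); c=285+np.argmin(d[285:310])
    for k,(u,z) in enumerate([(b,45),(a,61),(c,61)]): E[k].append(onz(W,u+.5,v,z)[:2])
for e in E:
    e=np.array(e); m,c=np.polyfit(e[:,1],e[:,0],1); res=e[:,0]-(m*e[:,1]+c); k=abs(res)<1.5; m,c=np.polyfit(e[k,1],e[k,0],1)
    print('yaw',-np.arctan(m),'x at y=80',m*80+c,k.sum(),e[0],e[-1])
E
```

```text
yaw -0.1258226839324251 x at y=80 486.29212763681284 41 [494.09367902 143.73384805] [480.51740686  35.01529305]
yaw -0.11603631296489791 x at y=80 500.29923248419243 41 [507.1466812 138.7461683] [495.47986766  38.65332788]
yaw -0.11639888016134241 x at y=80 514.039825533831 41 [520.97486823 137.27197517] [508.77459954  37.22145155]
```

```bash
python3 -m pendant '[[-1,0,-0.12,-0.15,0],[-1,0,0,0,0],[-1,0,0,0,0],[0,0,0,0,0],[0,0,0,0,0],[0,0,0,0,0],[0,0,0,0,0],[0,-1,0,0,0]]'
python3 - <<'E'
from h import *
W=ctrl.camera_info('wrist')
cv2.imwrite('pics/f_wrist.png',ctrl.read_camera('wrist')[:,:,::-1])
g=cv2.imread('pics/f_wrist.png',0).astype(float)
E=[[],[],[]]
for v in range(20,215,5):
    r=g[v]; d=np.diff(r)
    b=235+np.argmin(d[235:255]); a=258+np.argmax(d[258:280]); c=285+np.argmin(d[285:310])
    for k,(u,z) in enumerate([(b,45),(a,61),(c,61)]): E[k].append(onz(W,u+.5,v,z)[:2])
for e in E:
    e=np.array(e); m,c=np.polyfit(e[:,1],e[:,0],1); res=e[:,0]-(m*e[:,1]+c); k=abs(res)<1.5; m,c=np.polyfit(e[k,1],e[k,0],1)
    print('yaw',-np.arctan(m),'x at y=80',m*80+c,k.sum(),e[0],e[-1])
E
```

```text
time_s: 7.42
tcp_pos: [496.9, 26.2, 73.6]
eef_rot: [-1.535, 1.568, 3.073]
ft_force: [-0.5, 0.3, 1.3]
gripper_width: 43.8
yaw -0.12630666439527907 x at y=80 485.7812203239562 39 [494.78123376 150.87592967] [481.17196933  43.70172649]
yaw -0.11708402097628713 x at y=80 499.56585179890345 39 [507.18354992 145.92666502] [495.781295    46.86901379]
yaw -0.11909146192717504 x at y=80 513.5863891140898 39 [521.21434387 144.45418614] [509.62220702  45.43217506]
```

View pics/f_wrist.png

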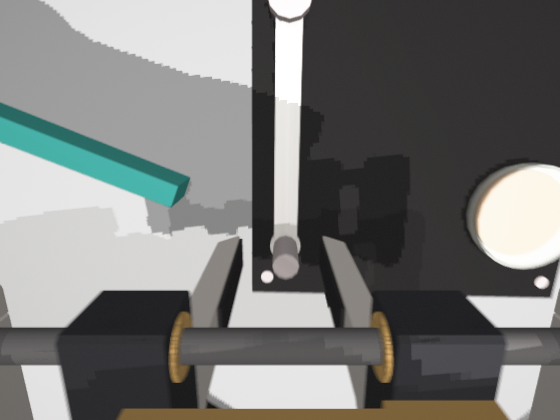

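```bash
python3 -m pendant '[[0.2,-3,0,0,0],[0.2,-3.5,0,0,0],[0.2,-3.5,0,0,0],[0.2,-3,0,0,0],[0.2,0,0,1,0],[0.2,0,0,0,0],[0.2,0,0,0,0]]'
python3 -c "
from h import *
jawyaw();go([571,-285,205])"
```

```text
time_s: 8.05
tcp_pos: [496.3, 15.7, 204.4]
eef_rot: [-2.385, 1.57, 2.221]
ft_force: [0.0, -0.1, -0.5]
gripper_width: 56.2
R [[-0.0, 0.994, -0.106], [0.0, -0.106, -0.994], [-1.0, -0.0, -0.0]] tool y yaw deg -6.06 z yaw -96.06
tcp [496.3  15.7 204.4] d cm [-0.08 10.61 29.11] |d| 30.98
```

```bash
python3 -m pendant '[[0.2,0,1.3,3.6,0],[0.2,0,1.3,3.6,0],[0.2,0,1.3,3.6,0],[0.2,0,1.3,3.6,0],[0.2,0,1.3,3.6,0],[0.2,0,1.3,3.6,0],[0.2,0,1.3,3.6,0],[0.2,0,1.4,3.8,0]]'
python3 -m pendant '[[0.2,0,0,0,-3.4],[0.2,0,0,0,0],[0.2,0,0,0,0],[0.2,0,0,0,0]]'
python3 - <<'E'
from h import *
jawyaw();go([571,-285,205]); print(ctrl.observe()['joints'].round(3))
for n in('wrist','top'): cv2.imwrite(f'pics/g_{n}.png',ctrl.read_camera(n)[:,:,::-1])
E
```

```text
time_s: 8.72
tcp_pos: [570.2, -283.9, 202.1]
eef_rot: [-2.17, 1.566, 2.437]
ft_force: [0.5, -0.4, -0.4]
gripper_width: 56.4
time_s: 9.05
tcp_pos: [570.6, -281.2, 203.2]
eef_rot: [-2.46, 1.568, 2.207]
ft_force: [-0.8, -0.1, 0.4]
gripper_width: 56.3
R [[-0.002, 0.999, -0.045], [0.003, -0.045, -0.999], [-1.0, -0.002, -0.003]] tool y yaw deg -2.58 z yaw -92.58
tcp [ 570.6 -281.2  203.2] d cm [-0.18  0.06  0.38] |d| 0.42
[ 0.176  0.643  0.407  1.566 -0.288  0.996  0.624]
```

View pics/g_wrist.png

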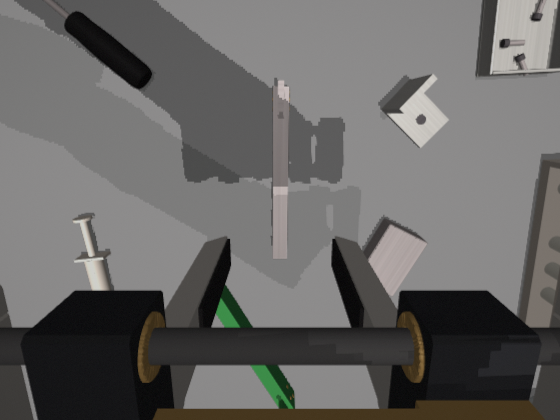

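View pics/g_top.png

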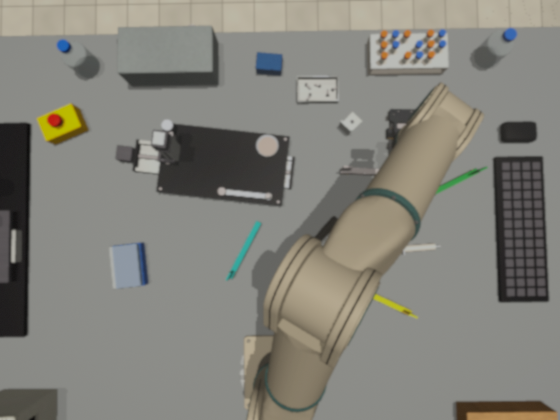

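```bash
python3 - <<'E'
from h import *
W=ctrl.camera_info('wrist')
crop('pics/g_wrist.png',250,60,80,100,6,'pics/g1.png');crop('pics/g_wrist.png',250,160,80,100,6,'pics/g2.png')
g=cv2.imread('pics/g_wrist.png',0).astype(float)
L=[];Rr=[]
for v in range(130,250,6):
    d=np.abs(np.diff(g[v])); a=266+np.argmax(d[266:280]);b=281+np.argmax(d[281:296])
    L.append(onz(W,a+.5,v,32)[:2]);Rr.append(onz(W,b+.5,v,32)[:2])
for e in(L,Rr):
    e=np.array(e);m,c=np.polyfit(e[:,1],e[:,0],1);r=e[:,0]-m*e[:,1]-c;k=abs(r)<1.5;m,c=np.polyfit(e[k,1],e[k,0],1);print('yaw',-np.arctan(m),'x@-272',m*-272+c,k.sum())
print(onz(W,273.5,258,32),onz(W,287,257.5,32))
E
```

```text
yaw -0.04953564839644486 x@-272 563.7071770837848 19
yaw -0.050984943144300306 x@-272 578.922094696764 19
[ 560.38327861 -361.73827748   32.        ] [ 575.26165847 -361.79100164   32.        ]
```

View pics/g1.png

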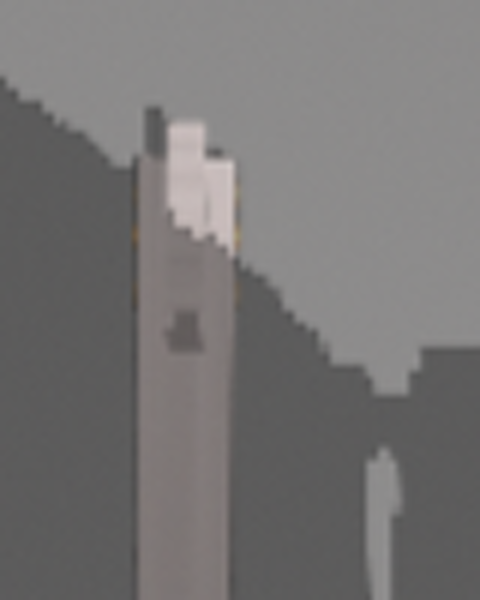

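View pics/g2.png

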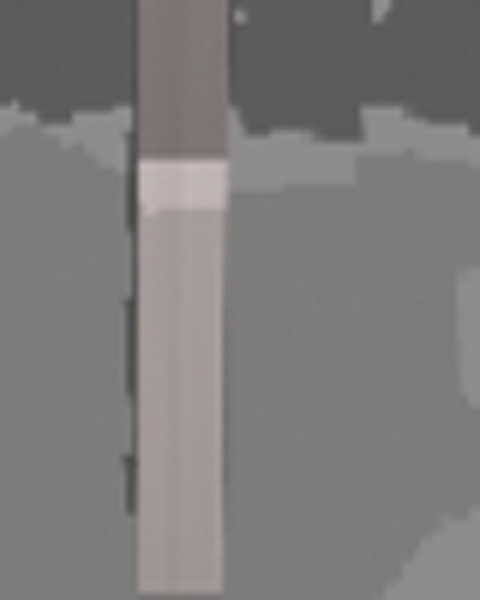

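```bash
python3 -m pendant '[[0.2,3.5,0,0,0.3],[0.2,3.5,0,0,0],[0.2,3.5,0,0,0],[0.2,3,0,0,0],[0.2,1.5,0,0,0],[0.2,0,0,0,0],[0.2,0,0,0,0],[0.2,0,0,0,0]]'
python3 -c "
from h import *
jawyaw();go([570.8,-281.9,6])"
```

```text
time_s: 9.82
tcp_pos: [571.9, -283.6, 55.9]
eef_rot: [1.162, 1.569, -0.459]
ft_force: [0.7, 0.1, 0.8]
gripper_width: 56.5
R [[0.002, 0.999, -0.05], [-0.001, -0.05, -0.999], [-1.0, 0.002, 0.001]] tool y yaw deg -2.89 z yaw -92.89
tcp [ 571.9 -283.6   55.9] d cm [ 4.99 -0.13 -0.17] |d| 5.0
```

```bash
python3 -m pendant '[[0.2,1.7,-0.1,-0.1,0],[0.2,1.7,0,0,0],[0.2,1.2,0,0,0],[0.2,0.3,0,0,0],[0.2,0,0,0,0],[0.2,0,0,0,0],[0.2,0,0,0,0]]' 60
python3 - <<'E'
from h import *
jawyaw();go([570.8,-281.9,6])
cv2.imwrite('pics/i_wrist.png',ctrl.read_camera('wrist')[:,:,::-1])
E
```

```text
time_s: 10.4
tcp_pos: [570.7, -283.1, 6.6]
eef_rot: [1.125, 1.569, -0.497]
ft_force: [-0.2, 0.0, -0.1]
gripper_width: 56.2
R [[0.002, 0.999, -0.051], [-0.001, -0.051, -0.999], [-1.0, 0.002, 0.001]] tool y yaw deg -2.93 z yaw -92.93
tcp [ 570.7 -283.1    6.6] d cm [ 0.06  0.01 -0.12] |d| 0.14
```

View pics/i_wrist.png

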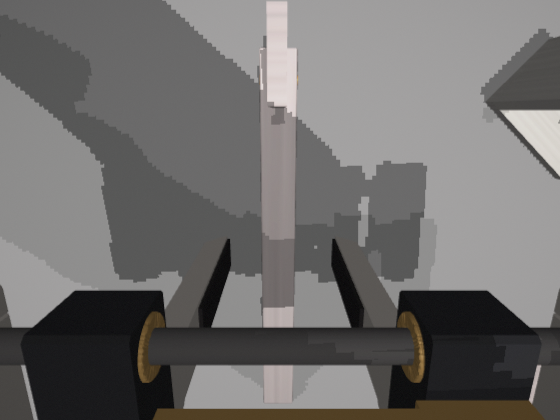

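Square is centred between the fingers (px 262–295). Close at 60 N.

```bash
python3 -m pendant '[[-1,0.1,0,0,0],[-1,0,0,0,0],[-1,0,0,0,0],[-1,0,0,0,0],[-1,0,0,0,0],[-1,0,0,0,0],[-1,0,0,0,0],[-1,0,0,0,0]]' 60
python3 -m pendant '[[-1,0,0,0,0],[-1,-0.5,0,0,0],[-1,-1,0,0,0],[-1,-1.5,0,0,0],[-1,0,0,0,0],[-1,0,0,0,0],[-1,0,0,0,0]]' 60
python3 - <<'E'
from h import *
jawyaw()
for n in('wrist','scene'): cv2.imwrite(f'pics/j_{n}.png',ctrl.read_camera(n)[:,:,::-1])
crop('pics/j_scene.png',160,200,120,90,6,'pics/j1.png')
E
```

```text
time_s: 11.12
tcp_pos: [569.5, -282.5, 4.4]
eef_rot: [-1.892, 1.57, 2.769]
ft_force: [-1.0, 0.3, 0.1]
gripper_width: 15.6
time_s: 11.7
tcp_pos: [569.5, -282.1, 34.0]
eef_rot: [-2.135, 1.57, 2.527]
ft_force: [-0.1, -0.1, -7.1]
gripper_width: 15.6
R [[-0.001, 0.999, -0.051], [0.001, -0.051, -0.999], [-1.0, -0.001, -0.0]] tool y yaw deg -2.91 z yaw -92.91
```

View pics/j_wrist.png

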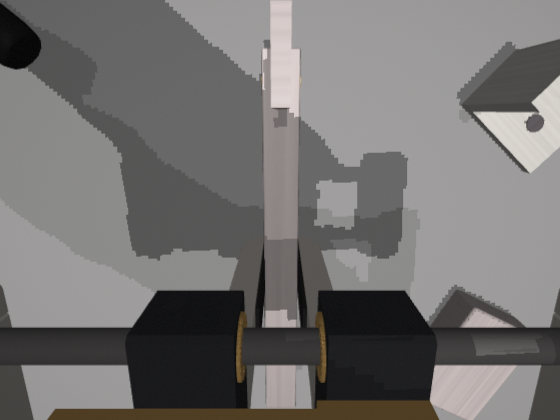

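View pics/j1.png

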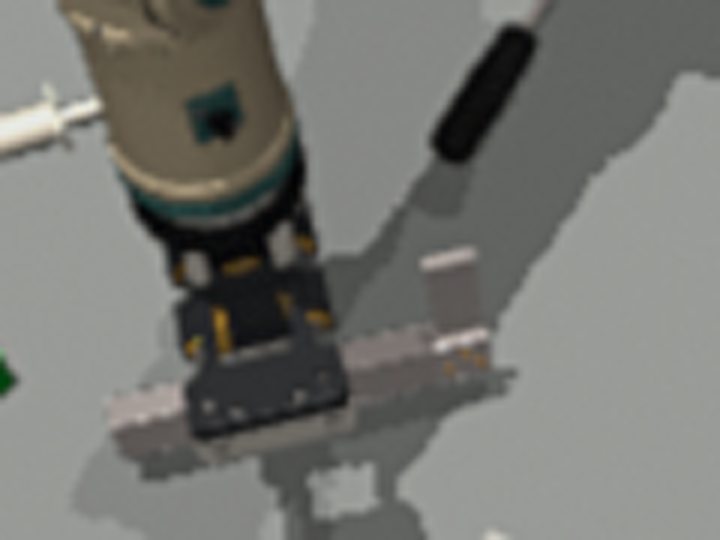

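```bash
cat >> h.py <<'E'
YAW=-0.1258; BC=np.array([597.1,153.1])
def bed2w(x,y,z): c,s=np.cos(YAW),np.sin(YAW); return [BC[0]+c*x-s*y,BC[1]+s*x+c*y,z+45]
def w2bed(p): c,s=np.cos(YAW),np.sin(YAW); d=np.array(p[:2])-BC; return [c*d[0]+s*d[1],-s*d[0]+c*d[1],p[2]-45]
E
python3 -m pendant '[[-1,-3,0,0,0],[-1,-4,0,0,0],[-1,-4,0,0,0],[-1,-2,0,0,0],[-1,0,0,0,4.3],[-1,0,0,0,0],[-1,0,0,0,0]]'
python3 - <<'E'
from h import *
jawyaw();t=bed2w(15,-5.5,60);print(t);go(t)
E
```

```text
time_s: 12.38
tcp_pos: [568.9, -281.7, 163.4]
eef_rot: [-1.946, 1.568, 2.642]
ft_force: [-0.1, -0.5, -7.8]
gripper_width: 15.6
R [[-0.002, 0.992, -0.124], [0.001, -0.124, -0.992], [-1.0, -0.002, -0.001]] tool y yaw deg -7.11 z yaw -97.11
[np.float64(611.291387665789), np.float64(145.7614363721984), 105]
tcp [ 568.9 -281.7  163.4] d cm [  5.88  -1.07 -42.94] |d| 43.35
```

```bash
python3 -m pendant '[[-1,0,-0.1,-2,0],[-1,0,-0.1,-3,0],[-1,0,-0.1,-3.3,0],[-1,0,-0.1,-3.3,0],[-1,0,-0.1,-3.3,0],[-1,0,-0.1,-3.3,0],[-1,0,-0.1,-3.3,0],[-1,0,-0.1,-3.3,0]]'
python3 -m pendant '[[-1,0,-0.1,-3.3,0],[-1,0,-0.1,-3.3,0],[-1,0,-0.1,-3.3,0],[-1,0,0,-3,0],[-1,0,0,-2,0],[-1,0,0,-1,0],[-1,0,0,0,0],[-1,0,0,0,0]]'
python3 - <<'E'
from h import *
jawyaw();t=bed2w(15,-5.5,60);go(t);print(w2bed(tool()[0]), ctrl.observe()['joints'].round(2))
for n in('wrist','scene','top'): cv2.imwrite(f'pics/k_{n}.png',ctrl.read_camera(n)[:,:,::-1])
crop('pics/k_scene.png',270,150,190,120,4,'pics/k1.png')
E
```

```text
time_s: 13.05
tcp_pos: [591.6, -33.7, 162.6]
eef_rot: [-1.466, 1.567, 3.122]
ft_force: [1.5, 0.1, -7.8]
gripper_width: 15.6
time_s: 13.72
tcp_pos: [609.2, 121.1, 163.4]
eef_rot: [-0.693, 1.568, -2.39]
ft_force: [-0.3, -1.4, -7.5]
gripper_width: 15.8
R [[-0.002, 0.992, -0.125], [-0.002, -0.125, -0.992], [-1.0, -0.002, 0.002]] tool y yaw deg -7.19 z yaw -97.19
tcp [609.2 121.1 163.4] d cm [ 5.83 -0.09 -2.48] |d| 6.34
[np.float64(16.06361486136916), np.float64(-30.20880483810121), np.float64(118.36655113494578)] [-0.51  0.67  0.45  1.65 -0.36  0.9  -0.05]
```

View pics/k_wrist.png

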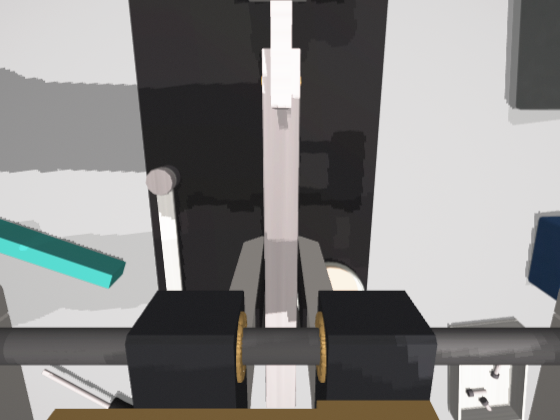

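View pics/k1.png

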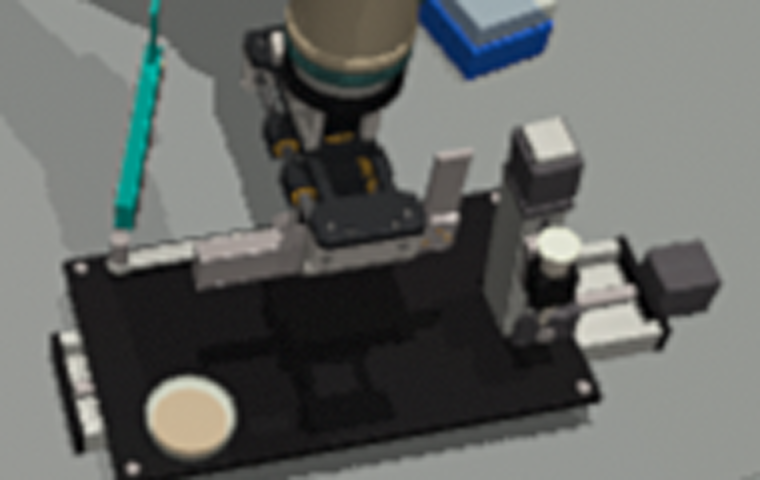

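```bash
python3 - <<'E'
from h import *
print(w2bed([486.0,80,45]), w2bed([486.3,80,45]))
W=ctrl.camera_info('wrist')
g=cv2.imread('pics/k_wrist.png',0).astype(float)
for lo,hi,sg in((125,152,-1),(362,392,1)):
    B=[]
    for v in range(15,235,6):
        d=sg*np.diff(g[v]); u=lo+np.argmax(d[lo:hi]); B.append(w2bed(onz(W,u+.5,v,45)))
    B=np.array(B); print('edge bedx median',np.median(B[:,0]).round(2),'slope',np.polyfit(B[:,1],B[:,0],1)[0].round(4))
# square stock top edges; stock top height = tcp z-4.4+32
zt=tool()[0][2]-4.4+32
for lo,hi,f in((255,270,0),(290,306,1)):
    B=[]
    for v in range(120,232,6):
        d=np.abs(np.diff(g[v])); u=lo+np.argmax(d[lo:hi]); B.append(w2bed(onz(W,u+.5,v,zt)))
    B=np.array(B); print('stock edge',np.median(B[:,0]).round(2),'slope',np.polyfit(B[:,1],B[:,0],1)[0].round(4))
E
```

```text
[np.float64(-101.05030065798829), np.float64(-86.46188025326639), 0] [np.float64(-100.75267137500327), np.float64(-86.42423971780485), 0]
edge bedx median -99.89 slope 0.0051
edge bedx median 100.52 slope 0.0039
stock edge 10.09 slope 0.0066
stock edge 25.79 slope 0.003
```

```bash
python3 -m pendant '[[-1,2,-0.2,0,0],[-1,3,0,0,0],[-1,3,0,0,0],[-1,1.5,0,0,0],[-1,0.5,0,0,0],[-1,0,0,0,0],[-1,0,0,0,0],[-1,0,0,0,0]]'
python3 - <<'E'
from h import *
jawyaw();print(w2bed(tool()[0]))
for n in('wrist','scene'): cv2.imwrite(f'pics/l_{n}.png',ctrl.read_camera(n)[:,:,::-1])
crop('pics/l_scene.png',270,150,190,120,4,'pics/l1.png')
E
```

```text
time_s: 14.53
tcp_pos: [609.7, 122.2, 66.2]
eef_rot: [1.772, 1.568, 0.074]
ft_force: [0.3, -0.0, -6.9]
gripper_width: 15.8
R [[0.003, 0.992, -0.127], [0.0, -0.127, -0.992], [-1.0, 0.003, -0.001]] tool y yaw deg -7.27 z yaw -97.27
[np.float64(16.396652042218133), np.float64(-29.027898789546054), np.float64(21.150149777644813)]
```

View pics/l1.png

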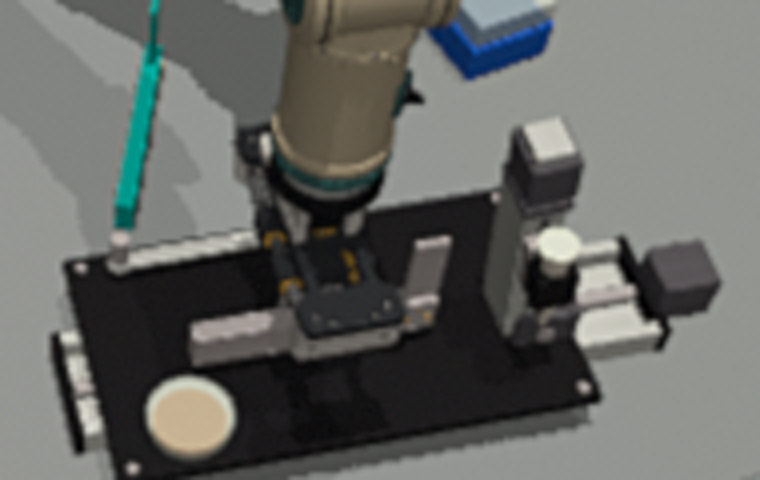

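View pics/l_wrist.png

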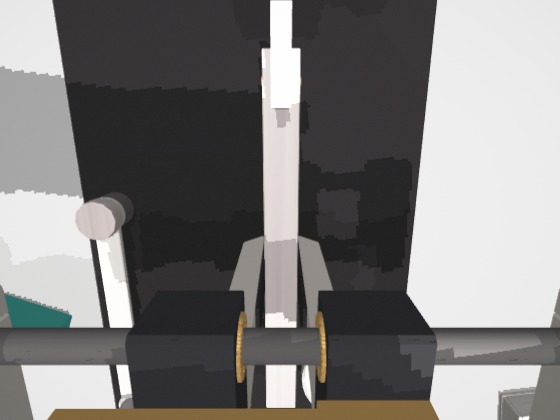

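```bash
python3 -m pendant '[[-1,0.4,-0.2,-0.6,0],[-1,0.4,0,-0.6,0],[-1,0.3,0,-0.3,0],[-1,0,0,0,0],[-1,0,0,0,0],[-1,0,0,0,0],[-1,0,0,0,0]]'
python3 - <<'E'
from h import *
jawyaw();print(w2bed(tool()[0]),ctrl.observe()['ft_force'])
W=ctrl.camera_info('wrist')
cv2.imwrite('pics/m_wrist.png',ctrl.read_camera('wrist')[:,:,::-1])
g=cv2.imread('pics/m_wrist.png',0).astype(float)
zt=tool()[0][2]-4.4+32
for lo,hi,z in((40,120,45),(400,445,45),(255,270,zt),(290,306,zt)):
    B=[]
    for v in range(110,232,6):
        d=np.abs(np.diff(g[v])); u=lo+np.argmax(d[lo:hi]); B.append(w2bed(onz(W,u+.5,v,z)))
    B=np.array(B); print('edge',np.median(B[:,0]).round(2),'slope',np.polyfit(B[:,1],B[:,0],1)[0].round(4))
E
```

```text
time_s: 15.22
tcp_pos: [608.2, 137.5, 53.5]
eef_rot: [0.659, 1.57, -1.038]
ft_force: [-0.0, -0.1, -6.9]
gripper_width: 15.4
R [[0.0, 0.992, -0.126], [-0.0, -0.126, -0.992], [-1.0, 0.0, 0.0]] tool y yaw deg -7.25 z yaw -97.25
[np.float64(12.955084577120621), np.float64(-14.081531547199145), np.float64(8.542998230811861)] [-0.02141458 -0.10465213 -6.85456302]
edge -101.11 slope -0.0053
edge 98.6 slope -0.001
edge 5.86 slope -0.0003
edge 21.63 slope 0.0007
```

```bash
python3 -m pendant '[[-1,0.25,0,0,0],[-1,0.1,0,0,0],[-1,0.05,0,0,0],[-1,0,0,0,0],[-1,0,0,0,0]]'
python3 -m pendant '[[-1,0.1,0,0,0],[-1,0,0,0,0],[-1,0,0,0,0]]'
python3 -c "
from h import *
print(w2bed(tool()[0]),ctrl.observe()['ft_force'],ctrl.observe()['torque'])"
```

```text
time_s: 15.68
tcp_pos: [608.0, 137.8, 49.5]
eef_rot: [-0.461, 1.571, -2.158]
ft_force: [-0.1, -1.1, -6.0]
gripper_width: 15.7
time_s: 15.93
tcp_pos: [608.1, 137.8, 49.4]
eef_rot: [2.61, 1.57, 0.913]
ft_force: [-2.9, -1.5, 5.1]
gripper_width: 15.5
[np.float64(12.832111425678026), np.float64(-13.799201468856815), np.float64(4.4427633170855)] [-2.92758009 -1.49867795  5.12385344] [-3.13748885e-01  1.01107471e+00 -1.64266246e-04]
```

```bash
python3 -m pendant '[[-1,-0.06,0,-0.5,0],[-1,0,0,-0.6,0],[-1,0,0,-0.6,0],[-1,0,0,-0.5,0],[-1,0,0,-0.3,0],[-1,0,0,0,0],[-1,0,0,0,0]]'
python3 - <<'E'
from h import *
s=ctrl.observe();jawyaw();print(w2bed(tool()[0]),s['ft_force'],s['torque'])
for n in('wrist','scene'): cv2.imwrite(f'pics/n_{n}.png',ctrl.read_camera(n)[:,:,::-1])
crop('pics/n_scene.png',330,150,120,100,6,'pics/n1.png')
E
```

```text
time_s: 16.52
tcp_pos: [612.4, 163.2, 49.4]
eef_rot: [1.733, 1.568, 0.037]
ft_force: [0.0, -3.4, 2.2]
gripper_width: 15.3
R [[0.002, 0.992, -0.125], [0.0, -0.125, -0.992], [-1.0, 0.002, -0.0]] tool y yaw deg -7.2 z yaw -97.2
[np.float64(13.890830835065135), np.float64(11.922718376444822), np.float64(4.431714503310495)] [ 1.79870191e-03 -3.38989967e+00  2.24661885e+00] [-0.70461346 -0.09374668  0.05261091]
```

View pics/n1.png

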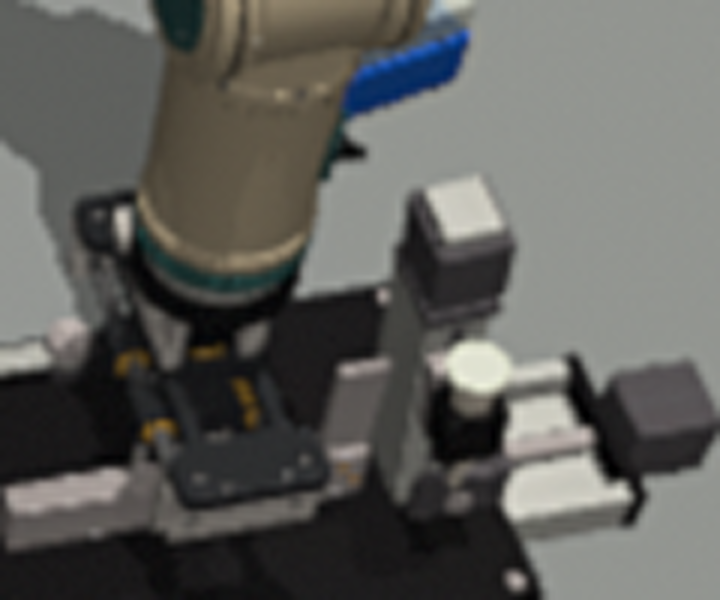

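View pics/n_wrist.png

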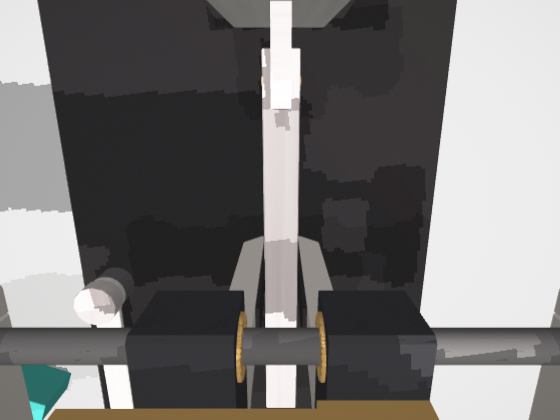

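```bash
python3 -m pendant '[[-1,0,0,-0.3,0],[-1,0,0,-0.3,0],[-1,0,0,-0.2,0],[-1,0,0,-0.1,0],[-1,0,0,0,0],[-1,0,0,0,0]]'
python3 - <<'E'
from h import *
s=ctrl.observe();print(w2bed(tool()[0]),s['ft_force'],s['torque'])
crop('pics/n_wrist.png',200,0,160,60,5,'pics/n2.png')
E
python3 -m pendant '[[-1,0,0,-0.2,0],[-1,0,0,0,0],[-1,0,0,0,0]]'
python3 - <<'E'
from h import *
s=ctrl.observe();print(w2bed(tool()[0]),s['ft_force'],s['torque'])
for n in('wrist','scene'): cv2.imwrite(f'pics/o_{n}.png',ctrl.read_camera(n)[:,:,::-1])
crop('pics/o_scene.png',330,150,120,100,6,'pics/o1.png')
E
```

```text
time_s: 17.12
tcp_pos: [612.5, 168.7, 49.4]
eef_rot: [0.139, 1.568, -1.56]
ft_force: [-0.4, -8.8, 4.3]
gripper_width: 15.1
[np.float64(13.31026462665513), np.float64(17.40541601895869), np.float64(4.430173801842379)] [-0.39930359 -8.7576821   4.25774781] [-1.68563242  0.22718006  0.01572564]
time_s: 17.37
tcp_pos: [612.6, 170.5, 49.4]
eef_rot: [0.051, 1.567, -1.648]
ft_force: [-1.1, -9.4, 4.3]
gripper_width: 16.0
[np.float64(13.212273342321092), np.float64(19.191144479325914), np.float64(4.391690692913073)] [-1.06890863 -9.39380654  4.32907671] [-1.66630062  0.24076833 -0.03418275]
```

View pics/n2.png

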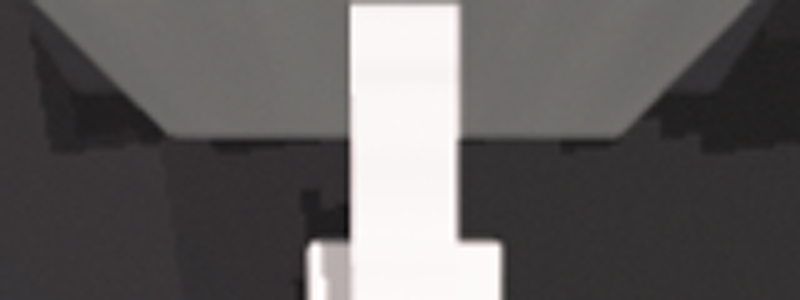

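View pics/o1.png

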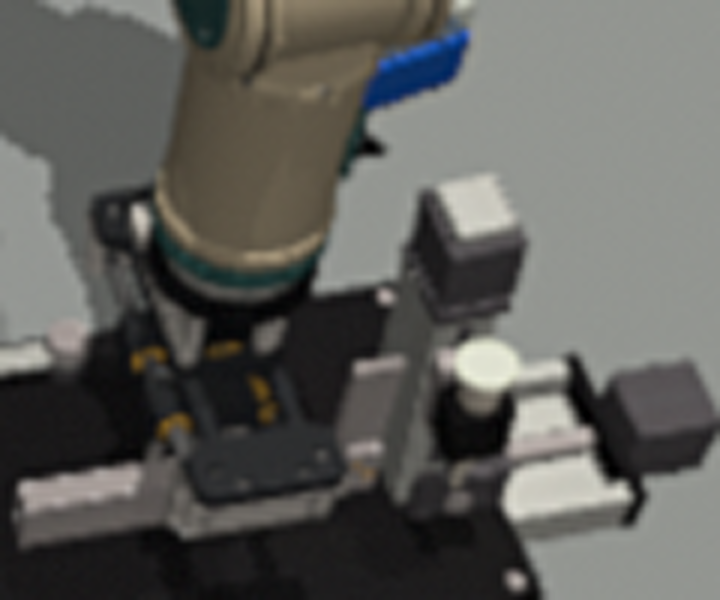

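```bash
python3 -m pendant '[[-1,0,-0.1,-0.15,0],[-1,0,0,-0.15,0],[-1,0,0,0,0],[-1,0,0,0,0],[-1,0,0,0,0]]'
python3 - <<'E'
from h import *
s=ctrl.observe();jawyaw();print(w2bed(tool()[0]),s['ft_force'],s['torque'])
E
python3 -m pendant '[[-1,0,0,-0.1,0],[-1,0,0,0,0],[-1,0,0,0,0]]'
python3 -m pendant '[[-1,0,0,-0.1,0],[-1,0,0,0,0],[-1,0,0,0,0]]'
python3 - <<'E'
from h import *
s=ctrl.observe();print(w2bed(tool()[0]),s['ft_force'],s['torque'])
for n in('wrist','scene'): cv2.imwrite(f'pics/p_{n}.png',ctrl.read_camera(n)[:,:,::-1])
crop('pics/p_scene.png',330,150,120,100,6,'pics/p1.png')
crop('pics/p_wrist.png',200,0,160,60,5,'pics/p2.png')
E
```

```text
time_s: 17.88
tcp_pos: [612.4, 174.2, 49.4]
eef_rot: [0.358, 1.568, -1.341]
ft_force: [0.1, -7.3, 2.9]
gripper_width: 15.6
R [[0.001, 0.992, -0.128], [-0.003, -0.128, -0.992], [-1.0, 0.001, 0.002]] tool y yaw deg -7.34 z yaw -97.34
[np.float64(12.54001613831013), np.float64(22.891659313820732), np.float64(4.413590272667321)] [ 0.12942109 -7.2530059   2.86976177] [-1.48733415  0.0591737  -0.09495429]
time_s: 18.13
tcp_pos: [612.5, 174.9, 49.4]
eef_rot: [0.275, 1.568, -1.424]
ft_force: [-0.2, -8.2, 3.8]
gripper_width: 15.5
time_s: 18.38
tcp_pos: [612.5, 175.9, 49.4]
eef_rot: [0.219, 1.568, -1.48]
ft_force: [-0.7, -7.6, 4.2]
gripper_width: 15.6
[np.float64(12.431733499940865), np.float64(24.538410760783442), np.float64(4.4205193947967345)] [-0.67217442 -7.62703542  4.17780953] [-1.60310052  0.07937628 -0.02844239]
```

View pics/p1.png

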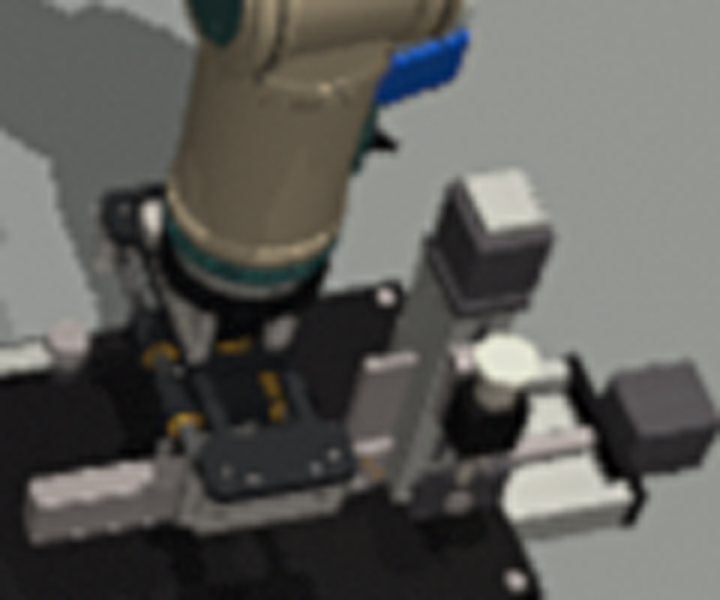

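View pics/p2.png

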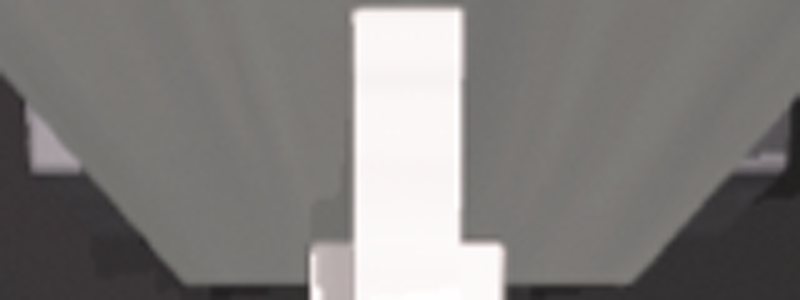

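```bash
python3 -m pendant '[[-1,0,0,-0.1,0],[-1,0,0,0,0],[-1,0,0,0,0]]'
python3 -m pendant '[[-1,0,0,-0.1,0],[-1,0,0,0,0],[-1,0,0,0,0]]'
python3 - <<'E'
from h import *
s=ctrl.observe();print(w2bed(tool()[0]),s['ft_force'],s['torque'])
E
```

```text
time_s: 18.73
tcp_pos: [612.5, 176.2, 49.4]
eef_rot: [0.126, 1.567, -1.573]
ft_force: [-0.4, -9.0, 4.6]
gripper_width: 15.5
time_s: 18.98
tcp_pos: [612.6, 176.2, 49.4]
eef_rot: [0.059, 1.566, -1.641]
ft_force: [-1.3, -11.2, 5.2]
gripper_width: 15.9
[np.float64(12.431273920447705), np.float64(24.85581202914043), np.float64(4.422125040032583)] [ -1.34646239 -11.20825619   5.18396628] [-2.02818092  0.23175835 -0.00401219]
```

```bash
python3 -m pendant '[[-1,0.05,0,-0.1,0],[-1,0,0,-0.1,0],[-1,0,0,-0.1,0],[-1,0,0,0,0],[-1,0,0,0,0],[-1,0,0,0,0]]'
python3 - <<'E'
from h import *
s=ctrl.observe();jawyaw();print(w2bed(tool()[0]),s['ft_force'],s['torque'],s['gripper_width'])
for n in('wrist','scene','top'): cv2.imwrite(f'pics/q_{n}.png',ctrl.read_camera(n)[:,:,::-1])
crop('pics/q_scene.png',360,150,80,90,8,'pics/q1.png')
crop('pics/q_wrist.png',200,0,160,60,5,'pics/q2.png')
E
```

```text
time_s: 19.48
tcp_pos: [612.5, 176.2, 49.4]
eef_rot: [-0.049, 1.563, -1.75]
ft_force: [-3.8, -15.0, 8.9]
gripper_width: 15.5
R [[-0.001, 0.992, -0.13], [-0.008, -0.13, -0.991], [-1.0, -0.0, 0.008]] tool y yaw deg -7.47 z yaw -97.47
[np.float64(12.387497493420128), np.float64(24.84256558623225), np.float64(4.39795243349019)] [ -3.83371606 -14.98905901   8.895195  ] [-2.92027751  0.71446977  0.09145693] 15.463984935678853
```

View pics/q1.png

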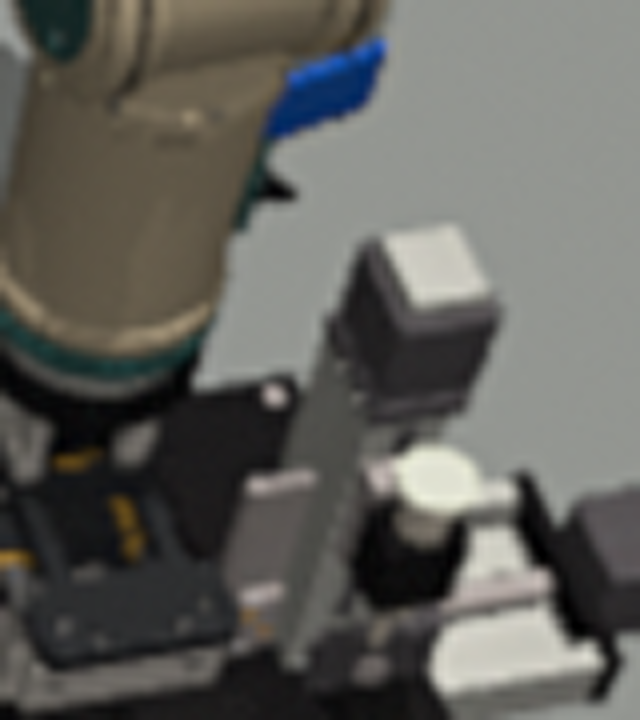

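View pics/q_wrist.png

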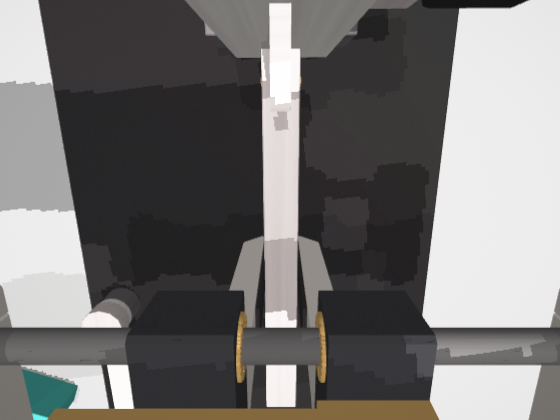

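View pics/q2.png

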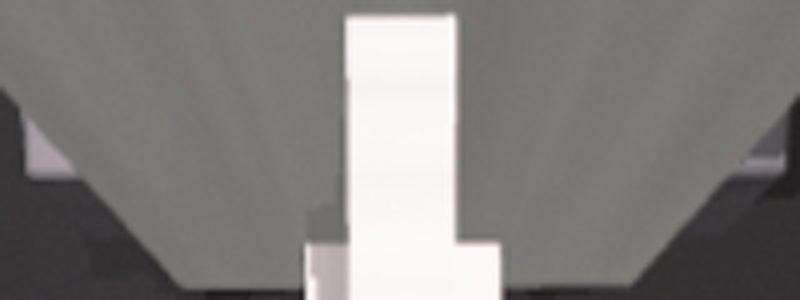

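```bash
python3 - <<'E'
from h import *
S=ctrl.camera_info('scene')
for n,o in(('q','pics/q3.png'),('l','pics/q4.png')):
    im=cv2.imread(f'pics/{n}_scene.png')[150:240,360:440]; im=cv2.resize(im,None,fx=6,fy=6,interpolation=cv2.INTER_CUBIC)
    for x in(-7,37):
        for lean,c in((0,(0,0,255)),(0.1,(0,255,0))):
            f=lambda h:[(a-b+.5)*6-.5 for a,b in zip(proj(S,bed2w(x,125+27-27*np.cos(lean)-(h-12)*np.sin(lean),h)),(360,150))]
            a,b=f(0),f(150); cv2.line(im,tuple(int(round(t)) for t in a),tuple(int(round(t)) for t in b),c,1)
    cv2.imwrite(o,im)
E
```

```text
(no output)
```

View pics/q3.png

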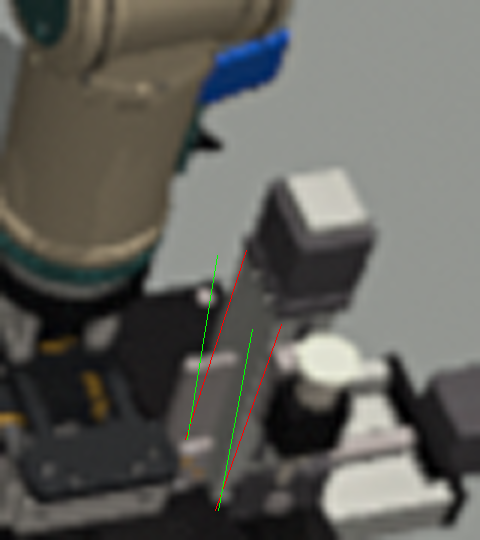

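View pics/q4.png

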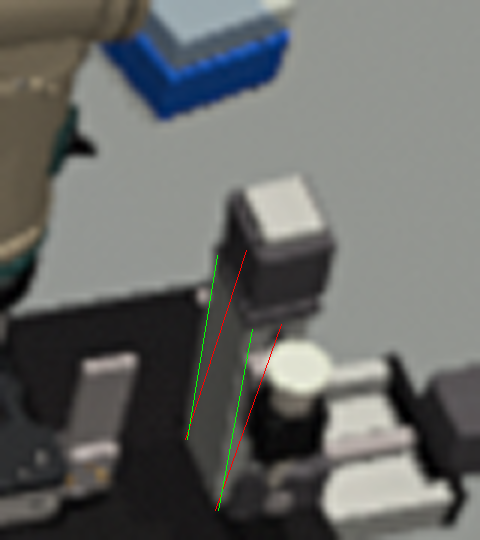

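```bash
python3 -m pendant '[[-1,0,0,0,0],[-1,0,0,0,0],[-1,0,0,0,0],[-1,0,0,0,0],[-1,0,0,0,0],[-1,0,0,0,0]]'
python3 - <<'E'
from h import *
s=ctrl.observe();print(w2bed(tool()[0]),s['ft_force'],s['gripper_width'])
cv2.imwrite('pics/r_top.png',ctrl.read_camera('top')[:,:,::-1])
a=cv2.imread('pics/g_top.png');g=cv2.cvtColor(a,cv2.COLOR_BGR2GRAY)[180:205,210:280]
T=ctrl.camera_info('top'); v,u=np.where(g>110); k=(u+210<275)&(v+180<202); P=np.array([onz(T,x+210,y+180,61)[:2] for x,y in zip(u[k],v[k])])
c=P.mean(0); w=np.linalg.svd(P-c)[2][0]; print(k.sum(),c,np.arctan(-w[0]/w[1]),'clamp vs bed',np.arctan(-w[0]/w[1])-YAW)
E
```

```text
time_s: 20.13
tcp_pos: [612.5, 176.2, 49.4]
eef_rot: [-0.046, 1.563, -1.747]
ft_force: [-3.8, -15.5, 9.9]
gripper_width: 15.5
[np.float64(12.406561849354368), np.float64(24.849836416549536), np.float64(4.405785136136117)] [ -3.80731481 -15.51716917   9.85040132] 15.522839962967147
386 [508.06432861  98.00963668] -0.04972536277620104 clamp vs bed 0.07607463722379895
```

View pics/r_top.png

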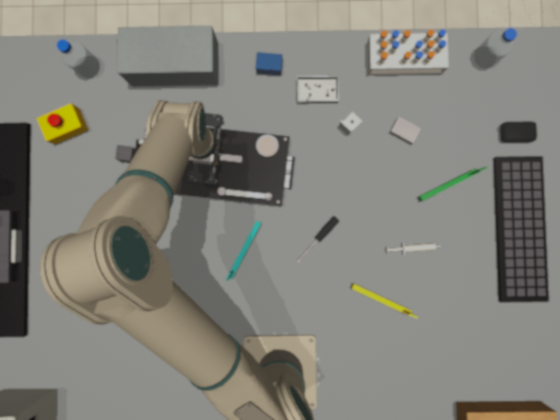

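```bash
python3 - <<'E'
from h import *
crop('pics/r_top.png',205,170,85,40,9,'pics/r1.png')
g=cv2.imread('pics/r_top.png',0).astype(float);T=ctrl.camera_info('top')
P=[]
for u in range(229,262):
    w=np.clip(g[183:200,u]-70,0,None); w[:]*=(np.arange(183,200)>184)
    P.append((u,(w*np.arange(183,200)).sum()/w.sum()))
P=np.array(P);m,c=np.polyfit(P[:,0],P[:,1],1);print(m,np.std(P[:,1]-m*P[:,0]-c))
a=onz(T,230,m*230+c,61);b=onz(T,260,m*260+c,61);print(a,b,'clamp',np.arctan2(b[1]-a[1],b[0]-a[0])+np.pi/2-YAW)
E
```

```text
0.10166911085844231 0.06390054806682162
[514.1109352  130.77966301  61.        ] [504.36516201  47.05637378  61.        ] clamp 0.009916961390791318
```

View pics/r1.png

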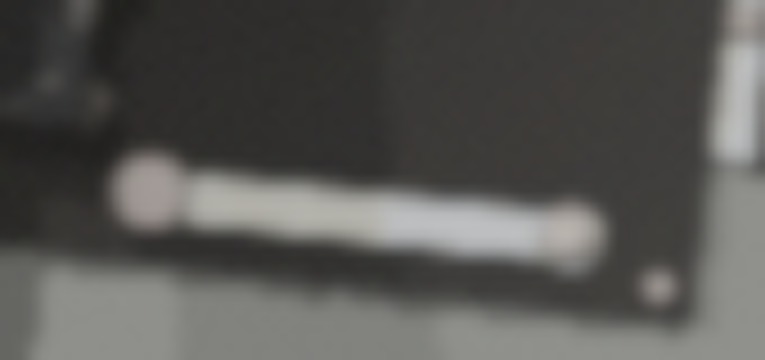

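Clamp is about 0.01 rad from parallel, the square is seated and the forces are steady. Handing in.

```bash
python3 -c "
from station import ctrl
print(ctrl.close_job())"
```

```text
the job is handed in; nothing more can be done
None
```

The job is handed in at about 20 s of the 61 s allowed, with the square still gripped and pressed into the corner. No verdict came back.

- **Clamp:** I gripped the knob and swung it along its arc to the front edge. Wrist and top views both put it about 0.01 rad from parallel. A first rough top-view mask gave 0.076; it also took in the pivot, knob and background, so I discarded it.
- **Square:** I picked up the grey steel square, lowered it onto the bed and slid it into the column. It stopped at the expected face position, heel at about bed y = 125 mm. The push then rose to about 15 N along the bed and 10 N down, held steady, with a 60 N grip.
- **Seating and centring:** The tool leans about 0.008 rad under the push, and the blade's shift in the wrist view fits the stock staying flat on the bed. In that view the blade sits within about 1 mm of the column's middle. The TCP reading alone put it 2–3 mm off (x about 12.4 mm against 15 mm); I trusted the picture.
- **Column:** Its edges line up with projected upright lines in the scene view to about a pixel (about 0.015 rad).
- **Everything else:** In the last top view the other objects look unmoved. I checked them by eye, not by measurement.

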